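# Screw the lid onto the hardware canister, snug

## Robot

A 6-joint arm with a two-finger parallel gripper is mounted at the origin on a cart in front of the work surface, level with it; the furniture and walls round the work are solid. World frame = base frame: x ahead of the robot, y to its left, z up, the work surface at z = 0. Lengths are in mm, angles in rad, forces in N, time in s.
With the tool pointing down it reaches from about 325 to 875 mm from the base axis. Payload 4.4 kg.
Tool frame: the origin (TCP) lies on the centre line of the jaws, within the pads' length; the fingertips stand ahead of it and the grasp point (between the pads) lies 6 mm ahead of it (ctrl.tcp_to_tips is the z of the fingertips in the tool frame, in mm); z points along the fingers, y is the line along which they close (so a half turn about z gives the same grasp; the last joint's range is limited). The gripper opens to 85 mm and grips with 20 to 120 N. Pads are 22 mm wide; open, the fingers measure 114 mm over their backs; the gripper's body (76 mm by 85 mm) begins 54 mm behind the grasp point. The pads swing forward as they close: fully open they stand 13 mm farther back than shut.
Start: joints at [-1.456, 0.207, 1.542, -0, 1.393, -0.15], TCP at [150.474, -554.964, 227.882] pointing down, gripper open.
Joint ranges: [-2.73, 2.73], [-0.86, 2.22], [0.23, 2.46], [-1.11, 4.25], [0.08, 2.63], [-2.82, 2.82]. Speed limits (rad/s): [2.79, 2.79, 3.14, 3.14, 3.14, 3.14].

## Interface

Orientations are given as a 3x3 rotation matrix whose columns are the frame's x, y, z axes.
In Python, from plant import ctrl, sensors, optics gives the robot as it stands. Calls block until the motion is done:
- ctrl.move_ptp(position, orientation): joint-space move of the TCP to a pose.
- ctrl.move_l(position, rot=None, vel=150, threshold=None): straight line of the TCP; rot=None keeps the orientation; vel is the mean speed in mm/s. With threshold (N) it stops when the force on the tool has changed by that much, and returns True; else False.
- ctrl.set_joints(angles): joint-space move.
- ctrl.gripper_to(opening, force=None): finger opening in mm; force is the grip in N (None keeps the last); returns when the fingers have stopped.
- ctrl.hold(seconds).
- ctrl.solve_ik(position, orientation): joint angles nearest the present ones, or None.
- sensors.read_state(): the state.
- optics.grab_frame(name): name is "scene" or "top" or "wrist"; returns (picture, depth): 480x640x3 uint8, red, green, blue; 480x640 float32, mm along the optical axis (not along the pixel's ray), 0 where there is no reading.
- optics.camera_params(name): a dict with "mtx" (3x3 intrinsics, pixels), "R" (3x3) and "t" (3): a world point X has camera coordinates R X + t; the wrist camera has in their place "T_tool_cam" (4x4, takes a point from camera to tool coordinates, whose origin is the TCP and whose axes are the flange's). Camera axes: x right, y down, z forward; pixel columns grow to the right and rows downward; lengths in mm; the calibration is good to about 2 mm. A picture is of the moment at which its call begins: read the wrist's pose just before it. camera_params takes no time and is no camera call.
A pose or a line that the arm cannot do raises ctrl.MotionError and nothing moves.
- ctrl.finish_job(): hands the job in; it is judged then, once.
The state is a dict: "t": time; "q": joint angles; "qvel": joint speeds; "tau": joint torques, N m; "eef_pos": TCP position; "eef_rot": TCP orientation; "force": force on the tool from outside, world axes, zero at the start; "wrist_torque": the same for the moment, N m; "grip_width": finger opening in mm; "grasp_force": force on a finger pad.
Only numpy, scipy, OpenCV 4.12 (cv2) and the standard library are available. Lean on these libraries where they do the work, as an engineer would, in place of code of your own. Each camera call takes 0.05 s, during which the arm holds its last target. There are 200 camera calls.

## Task

Put the black lid on the canister that stands in the wooden holder and screw it down clockwise until it is snug on its orange seal: stop when the turning torque has clearly risen, without overtightening or forcing it. Leave it on, level and tight, and do not disturb the screw box, the wood offcut or the pliers.

Things in the scene. Friction and masses are not known exactly. Their poses are not given: they have to be found in the camera images.
- lid_center (a point): Centre of the lid (half-way up; its axes are the lid's, z up). Black ribbed round lid, 60 mm across, 28 mm tall, 0.2 kg, grey disc on top, lying right way up on the bench. Open below: bore 54 mm wide, 20 mm deep. Three steel pins 5 mm thick stick 4 mm inward at its lower edge, 120 degrees apart; a red line on top and side marks the pin on its -x side. Grip it round the ribs.
- lid: The same lid, origin at the centre of its lower edge, z up. The pins lie in the directions 180, 60 and -60 degrees from its x axis.
- canister: Aluminium canister fixed in a wooden holder (110 mm square, 50 mm tall, does not move). Origin under the holder's centre, z up; canister 68 mm across with a blue band, shoulder 68 mm up. The red line on its -x side marks one of the three gaps between the thread ramps (gaps at 180, 60, -60 degrees): pins drop through when lid and canister have the same yaw, give or take 120 degree steps.
- neck: The canister's neck, fixed, same origin and axes as the canister: 44 mm across, tapered at the top. Three thread ramps 80 degrees long, 40 degree gaps; flat tops 92 mm up. Pins within 10 degrees of the gaps: the lid drops until it rests on the seal; elsewhere it stays about 10 mm higher on the ramps and must be turned, not pushed. Play 1 mm sideways: yield to side forces or it binds.
- mouth (a point): Centre of the orange sprung seal's top, 100 mm up, but rings differ: really 98 to 102 (not measured). Lid at rest: its centre 6 mm below the seal's top. Clockwise from above it turns freely (drag about 0.05 N m) for 25 to 60 degrees, then the ramps pull it down 0.1 mm a degree (follow it, press lightly). Torque, felt with the hand stopped, rises 0.01 to 0.02 N m a degree. Snug: 0.17 N m; over 0.25 is too tight.
- screw_box: Green and brown cardboard box, 60x87x46 mm, loose bystander; origin under its centre.
- offcut_a: Pale wooden offcut, 45x90x22 mm, loose bystander; origin under its centre.
- pliers: Blue-handled pliers, 55x187x12 mm, loose bystander; origin under the centre.
Things that resemble listed ones, but are neither listed nor needed, are in the scene too. Of the things like the lid, leave any that is green; of the rest the larger one is meant.

How it is judged (in metres and radians):
On the way, in this order (a step that is already met when the one before it is completed fails the run):
1. the lid is down over the neck with its pins between the ramps, level and centred, not yet tight (horizontal distance between lid and canister below 0.003 m and z of lid in the frame of canister below 0.0835 m and angle between lid's own z axis and vertical below 0.06 rad), for 0.1 s.
2. the lid is screwed down so that the thread clamps it with more than 8 N (contact force between lid and neck above 8 N and z of lid in the frame of canister below 0.083 m), for 0.1 s.
At the end, for the whole second after the job is handed in: The lid sits on the canister, centred within 3 mm and level within 3 degrees, at rest, and the thread clamps it on the seal with 8 to 38 N (about 0.1 to 0.25 N m of torque felt with the hand stopped) (contact force between lid and neck between 8 and 38 N and angle between lid's own z axis and vertical below 0.05 rad and horizontal distance between lid and canister below 0.003 m and linear speed of lid below 0.01 m/s); the robot touches nothing.
It fails at once if the lid is overtightened or forced: more than 60 N between the lid and the threaded neck (contact force between lid and neck above 60 N).
It fails at once if the screw box, the offcut or the pliers are moved more than 2 cm (distance of any of screw_box, offcut_a, pliers from where it was at the start of the episode above 0.02 m).
It also fails if it takes over 58 s, if anything falls off the work surface, if the arm or the gripper's body presses on something with over 40 N, if the wrist force passes 120 N, or if a joint passes its speed limit or range.

## Working session

There is one attempt and no reset: what is moved stays moved. The work goes in short steps, each a Python script; the robot and the scene stay as the last script left them, time stands still between calls to the robot, and variables do not carry over. Pictures are saved under pics/ and viewed, at most 10 in all, crops included, and the job is handed in when it is done.

```bash
ls; mkdir -p pics; python3 - <<'E'
from plant import ctrl,sensors,optics
import cv2,numpy as np
for n in("scene","top"):
    im,d=optics.grab_frame(n); cv2.imwrite(f"pics/{n}.png",im[:,:,::-1]); np.save(f"pics/{n}.npy",d); np.save(f"pics/{n}_im.npy",im)
    p=optics.camera_params(n);print(n,p["mtx"].tolist(),np.round(p["R"],3).tolist(),p["t"])
s=sensors.read_state();print(s["t"],s["eef_rot"],ctrl.tcp_to_tips,optics.camera_params("wrist"))
E
```

```text
pics
scene [[467.0287875512969, 0.0, 324.4273327002485], [0.0, 467.0287875512969, 240.09582797339272], [0.0, 0.0, 1.0]] [[0.613, -0.79, 0.013], [-0.315, -0.26, -0.913], [0.724, 0.556, -0.408]] [-298.89563248  268.7678202   662.12471905]
top [[506.67189446659455, 0.0, 319.8734269246087], [0.0, 506.67189446659455, 240.1020105511985], [0.0, 0.0, 1.0]] [[-0.019, -1.0, -0.0], [-0.988, 0.019, -0.155], [0.155, -0.003, -0.988]] [  34.37100721  510.4987537  1176.13336876]
0.1 [[ 9.65143587e-01  2.61720836e-01 -2.43697105e-04]
 [ 2.61720774e-01 -9.65141439e-01  2.05913016e-03]
 [ 3.03715093e-04 -2.05113686e-03 -9.99997850e-01]] 25.0 {'mtx': array([[352.78678433,   0.        , 312.01840986],
       [  0.        , 352.78678433, 237.17755797],
       [  0.        ,   0.        ,   1.        ]]), 'T_tool_cam': array([[-3.14995983e-04, -9.65788172e-01, -2.59332042e-01,
         6.58514845e+01],
       [ 9.99999933e-01, -2.56446051e-04, -2.59603090e-04,
        -2.50374592e-01],
       [ 1.84216915e-04, -2.59332107e-01,  9.65788188e-01,
        -1.45184557e+02],
       [ 0.00000000e+00,  0.00000000e+00,  0.00000000e+00,
         1.00000000e+00]])}
```

View pics/scene.png

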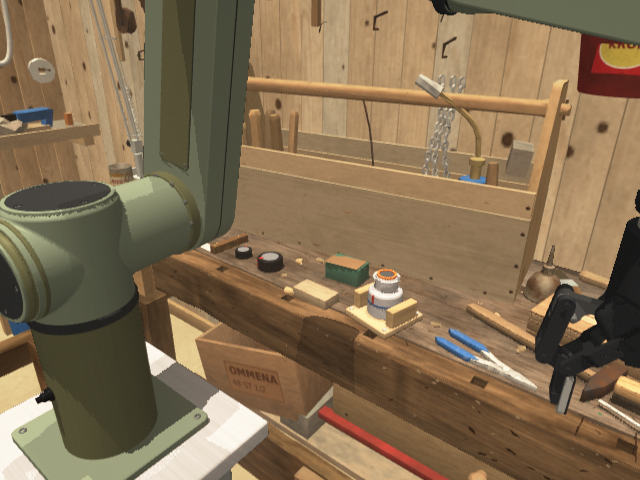

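View pics/top.png

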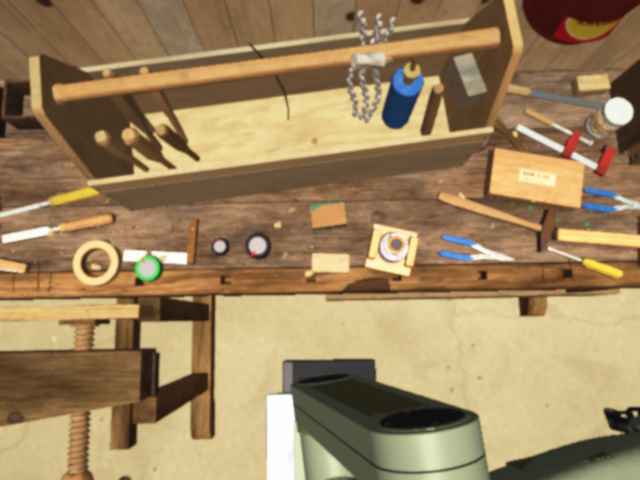

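Both views show the holder with the canister at top (396,246) / scene (386,300). The lid-like things in the top view are a green one at (148,267), a small black one at (220,246) and a larger black one with a red mark at (258,245). The green one is excluded, and of the other two the larger, (258,245), fits. Next I move the wrist camera over the lid to confirm that and measure.

```bash
cat > h.py <<'E'
from plant import ctrl,sensors,optics
import cv2,numpy as np
def cam(n,s=None):
    p=optics.camera_params(n)
    if n!="wrist": return p["mtx"],p["R"],np.array(p["t"])
    T=np.eye(4);T[:3,:3]=s["eef_rot"];T[:3,3]=s["eef_pos"];W=np.linalg.inv(T@p["T_tool_cam"])
    return p["mtx"],W[:3,:3],W[:3,3]
def pix2w(c,uv,d):
    K,R,t=c; return R.T@(np.linalg.inv(K)@[uv[0],uv[1],1]*d-t)
def pix2z(c,uv,z):
    K,R,t=c; r=R.T@np.linalg.inv(K)@[uv[0],uv[1],1];o=-R.T@t; return o+r*(z-o[2])/r[2]
def cloud(c,d):
    K,R,t=c; v,u=np.mgrid[:480,:640]; P=np.stack([(u-K[0,2])/K[0,0]*d,(v-K[1,2])/K[1,1]*d,d],-1)
    P=(P-t)@R; P[d<=0]=np.nan; return P
def down(yaw): # tool x axis at yaw in world, z down
    c,s=np.cos(yaw),np.sin(yaw); return np.array([[c,s,0],[s,-c,0],[0,0,-1.]])
def snap(name):
    s=sensors.read_state(); im,d=optics.grab_frame("wrist"); c=cam("wrist",s)
    cv2.imwrite(f"pics/{name}.png",im[:,:,::-1]); np.savez(f"pics/{name}.npz",im=im,d=d,R=c[1],t=c[2],K=c[0]); return im,d,c
E
python3 - <<'E'
from h import *
d=np.load("pics/top.npy");c=cam("top");P=cloud(c,d)
for n,uv in dict(lid=(258,245),small=(220,246),can=(396,246),box=(328,215),off=(330,262),pl=(470,250),wall=(300,190),wall2=(300,200),benchedge=(258,265)).items():print(n,P[uv[1],uv[0]].round(1))
E
```

```text
lid [503.9 174.6  27.3]
small [504.1 267.7  21.4]
can [ 485.4 -149.    94.8]
box [571.3   3.8  43.7]
off [460.    1.   19.9]
pl [ 485.3 -345.6    1.4]
wall [6.459e+02 7.210e+01 4.000e-01]
wall2 [ 6.203e+02  7.240e+01 -4.000e-01]
benchedge [458.4 178.   -1.2]
```

```bash
python3 - <<'E'
from h import *
Y=np.pi/2
ctrl.move_l([110,-420,235],vel=250)
ctrl.move_ptp([440,-149,235],down(Y)); 
ctrl.move_l([475,-149,230],vel=200);snap("can1")
ctrl.move_l([440,-130,235],vel=200);snap("can2")
ctrl.move_ptp([440,170,180],down(Y))
ctrl.move_l([500,174,160],vel=200);snap("lid1")
ctrl.move_l([475,174,190],vel=200);snap("lid2")
s=sensors.read_state();print(s["t"],s["q"],s["force"],s["eef_pos"])
a=[cv2.imread(f"pics/{n}.png")for n in("can1","can2","lid1","lid2")]
cv2.imwrite("pics/m.png",cv2.resize(np.vstack([np.hstack(a[:2]),np.hstack(a[2:])]),(800,600),interpolation=cv2.INTER_AREA))
E
```

```text
5.2417 [ 1.79951943e-01  9.36475430e-02  1.75164402e+00 -1.72431161e-04
  1.29464330e+00  1.79763077e-01] [ 0.05998478 -0.25000078 -0.22284121] [474.99820416 173.97253669 190.30753241]
```

View pics/m.png

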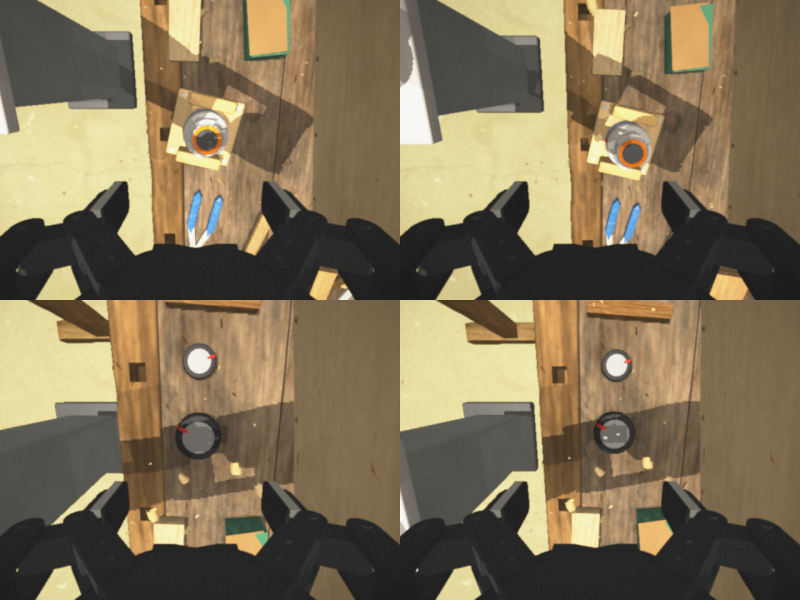

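The montage shows the canister in both upper panels (full-frame pixels about (410,270) and (380,300), orange seal ring). In the lower left panel the large black lid is at about (395,270), with its red line at upper left. The small one, with a white top, is at (400,120). Next come the numeric measurements and an enlarged crop.

```bash
python3 - <<'E'
from h import *
def load(n):
    z=np.load(f"pics/{n}.npz");return z["im"],z["d"],(z["K"],z["R"],z["t"])
def fitc(p):
    A=np.c_[2*p,np.ones(len(p))];s=np.linalg.lstsq(A,(p**2).sum(1),rcond=None)[0];return s[:2],np.sqrt(s[2]+s[0]**2+s[1]**2)
sc=(np.load("pics/scene_im.npy"),np.load("pics/scene.npy"),cam("scene"));tp=(np.load("pics/top_im.npy"),np.load("pics/top.npy"),cam("top"))
def red(im,P,c,r,zr):
    h=cv2.cvtColor(im,cv2.COLOR_RGB2HSV).astype(int);m=((h[...,0]<5)|(h[...,0]>172))&(h[...,1]>150)&(h[...,2]>70)
    m&=(np.hypot(P[...,0]-c[0],P[...,1]-c[1])<r)&(P[...,2]>zr[0])&(P[...,2]<zr[1]);return m
for n,V in dict(lid1=load("lid1"),lid2=load("lid2"),scene=sc,top=tp).items():
    im,d,c=V;P=cloud(c,d)
    near=np.hypot(P[...,0]-504,P[...,1]-174)<50
    m=near&(P[...,2]>22)&(P[...,2]<34);q=P[m];
    cnt,_=cv2.findContours(m.astype(np.uint8),0,1);k=max(cnt,key=cv2.contourArea)[:,0]
    e=np.array([pix2z(c,u,28)[:2] for u in k]);(ex,ey),er=cv2.minEnclosingCircle(e.astype(np.float32))
    r=red(im,P,(504,174),45,(5,40));vu=np.argwhere(r);cc=fitc(e)[0]
    rp=P[r];a=np.degrees(np.arctan2(*(np.median(rp[:,:2],0)-cc)[::-1])) if len(rp) else None
    print(n,"ztop",np.median(q[:,2]).round(1),"mean",q[:,:2].mean(0).round(1),"fit",fitc(e),"encl",ex,ey,er,"red",len(rp),a,vu.mean(0) if len(vu) else 0)
for n,V in dict(can1=load("can1"),can2=load("can2"),scene=sc,top=tp).items():
    im,d,c=V;P=cloud(c,d);h=cv2.cvtColor(im,cv2.COLOR_RGB2HSV).astype(int)
    near=np.hypot(P[...,0]-485,P[...,1]+149)<60
    o=near&(h[...,0]>=5)&(h[...,0]<18)&(h[...,1]>190)&(P[...,2]>85)
    e=P[o]; print(n,"orange",len(e),np.nanpercentile(e[:,2],[10,50,90]).round(1),"fit",fitc(e[:,:2]),np.argwhere(o).mean(0))
    b=near&(P[...,2]>64)&(P[...,2]<72);print("  shoulder",b.sum(),fitc(P[b][:,:2])if b.sum()>20 else 0,P[b].mean(0).round(1))
    r=red(im,P,(485,-149),60,(45,80));print("  red",r.sum(),np.argwhere(r).mean(0) if r.any() else 0,P[r].mean(0).round(1) if r.any() else 0)
can=cv2.imread("pics/scene.png")[255:340,335:435];can=cv2.resize(can,(400,340),interpolation=cv2.INTER_CUBIC)
a=cv2.imread("pics/can1.png")[130:300,320:500];a=cv2.resize(a,(400,340))
b=cv2.imread("pics/lid1.png")[60:340,270:500];b=cv2.resize(b,(0,0),fx=260/280,fy=260/280)
b2=cv2.imread("pics/can2.png")[150:320,300:480];b2=cv2.resize(b2,(275,260))
out=np.zeros((600,800,3),np.uint8);out[:340,:400]=can;out[:340,400:]=a;out[340:,:b.shape[1]]=b;out[340:,400:675]=b2;cv2.imwrite("pics/crop.png",out)
E
```

```text
lid1 ztop 27.3 mean [504.2 179. ] fit (array([504.19119189, 178.59794183]), np.float64(29.374864538404484)) encl 504.1835632324219 178.76821899414062 30.216718673706055 red 84 153.30514839865756 [207.3452381  291.78571429]
lid2 ztop 27.3 mean [504.  178.9] fit (array([503.90657985, 178.54986003]), np.float64(29.378080727366456)) encl 503.8841857910156 178.619140625 30.24336051940918 red 78 152.90884496267563 [202.08974359 320.24358974]
scene ztop 27.1 mean [498.6 174.1] fit (array([497.18127566, 172.68521936]), np.float64(30.536478686085395)) encl 494.9499816894531 171.02572631835938 35.434913635253906 red 6 124.1593041306035 [258.         259.33333333]
top ztop 26.5 mean [502.3 177.3] fit (array([502.25074001, 177.14454458]), np.float64(28.71564294161969)) encl 501.55255126953125 176.9665985107422 30.31546401977539 red 10 150.74655513561592 [254.5 252.2]
can1 orange 325 [96.3 97.4 98.2] fit (array([ 490.01775377, -147.74546775]), np.float64(16.539853995013583)) [233.44307692 331.61846154]
  shoulder 787 (array([ 490.29129165, -147.83568157]), np.float64(27.048390330300425)) [ 486.7 
[... 160 characters left out ...]
4]
  shoulder 816 (array([ 490.28273493, -147.90601784]), np.float64(26.669387325617386)) [ 482.9 -134.1   65.8]
  red 5 [225.4 330.2] [ 456.7 -139.9   56.5]
scene orange 0 nan fit (array([0., 0.]), np.float64(0.0)) [nan nan]
  shoulder 206 (array([ 487.83223323, -148.32524964]), np.float64(24.74590998576435)) [ 475.1 -155.8   66.9]
  red 13 [298.76923077 372.46153846] [ 455.  -140.4   54.5]
top orange 0 nan fit (array([0., 0.]), np.float64(0.0)) [nan nan]
  shoulder 108 (array([ 488.9097502 , -148.32437397]), np.float64(27.642131302156933)) [ 480.6 -138.7   66.5]
  red 0 0 0
  return np.nanmean(a, axis, out=out, keepdims=keepdims)
<stdin>:23: RuntimeWarning: Mean of empty slice.
  ret = um.true_divide(
```

View pics/crop.png

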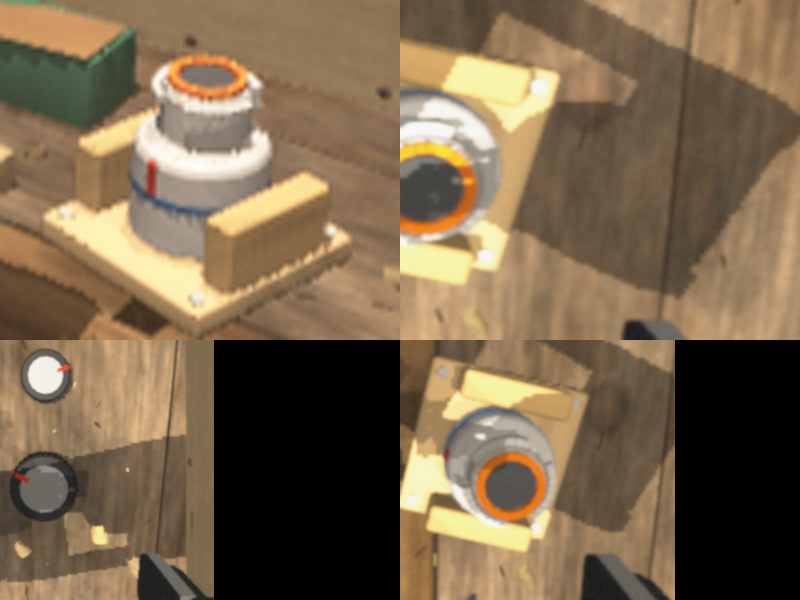

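The crop confirms it. The large black lid with the grey disc (lower left of the crop) is the one meant, and the small one has a white top. The canister's red line points at about 166.7°, and the lid's at about 153°. One more view of the lid at another wrist yaw gives the hand-eye bias, and then I grasp.

```bash
cat >> h.py <<'E'
def circ(P,c,z,g,r=50):
    m=(np.hypot(P[...,0]-g[0],P[...,1]-g[1])<r)&(P[...,2]>z-6)&(P[...,2]<z+6)
    k=max(cv2.findContours(m.astype(np.uint8),0,1)[0],key=cv2.contourArea)[:,0]
    e=np.array([pix2z(c,u,z)[:2] for u in k]);A=np.c_[2*e,np.ones(len(e))];s=np.linalg.lstsq(A,(e**2).sum(1),rcond=None)[0]
    return s[:2],np.sqrt(s[2]+s[0]**2+s[1]**2),np.nanmedian(P[m][:,2])
E
python3 - <<'E'
from h import *
ctrl.move_ptp([490,176,165],down(np.pi)); im,d,c=snap("lid3");A=circ(cloud(c,d),c,28,(504,178));print(A)
ctrl.move_ptp([490,176,165],down(np.pi/2)); im,d,c=snap("lid4");B=circ(cloud(c,d),c,28,(504,178));print(B)
R=lambda y:down(y)[:2,:2]
M=np.block([[np.eye(2),R(np.pi)],[np.eye(2),R(np.pi/2)]]);x=np.linalg.solve(M,np.r_[A[0],B[0]]);print("centre",x[:2],"bias tool",x[2:]);print(sensors.read_state()["t"])
E
```

```text
(array([503.09791744, 178.43217471]), np.float64(29.38883342418433), np.float64(27.220808406099014))
(array([504.06282234, 178.67735969]), np.float64(29.333744686901987), np.float64(27.34234507212578))
centre [503.70296238 178.07231475] bias tool [0.60504494 0.35985996]
8.1417
```

```bash
cat >> h.py <<'E'
L=np.array([503.7,178.1]);C=np.array([489.75,-148.35]);Y0=np.pi/2;Y1=Y0+np.radians(13.5)
def st(msg=""):
    s=sensors.read_state();print(msg,"t%.1f"%s["t"],"pos",s["eef_pos"].round(2),"F",np.round(s["force"],2),"M",np.round(s["wrist_torque"],3),"w%.1f g%.1f"%(s["grip_width"],s["grasp_force"]));return s
E
python3 - <<'E'
from h import *
ctrl.move_l([*L,70],vel=150);s=st()
print(ctrl.move_l([*L,27],vel=60,threshold=6));st()
ctrl.gripper_to(50,force=50);st("grip")
ctrl.move_l([*L,32],vel=30);ctrl.hold(.2);st("lift")
ctrl.move_l([*L,165],vel=150)
im,d,c=snap("held")
ctrl.move_ptp([*C,165],down(Y1));ctrl.hold(.3);s=st("above");print(s["q"])
im,d=optics.grab_frame("scene");cv2.imwrite("pics/above.png",cv2.resize(im[150:390,250:570,::-1],(640,480)))
E
```

```text
t8.9 pos [504.32 178.24  70.62] F [ 0.22 -0.28 -0.13] M [ 0.085 -0.017 -0.024] w85.7 g0.0
False
 t9.8 pos [503.98 178.14  27.12] F [-0.26 -0.55  0.5 ] M [-0.006  0.028 -0.042] w85.3 g0.0
grip t10.2 pos [503.8  178.12  27.18] F [ 0.25 -0.4  -0.23] M [ 0.06   0.002 -0.035] w50.3 g0.0
lift t10.8 pos [503.61 178.08  31.92] F [-0.58  0.61  0.16] M [0.033 0.008 0.017] w49.9 g0.0
above t13.4 pos [ 490.01 -147.55  165.02] F [-0.19  0.93  0.32] M [ 0.021  0.019 -0.001] w49.9 g0.0
[-4.61779728e-01  1.35046158e-01  1.76174112e+00  8.48511362e-05
  1.24474771e+00 -6.98933684e-01]
```

View pics/above.png

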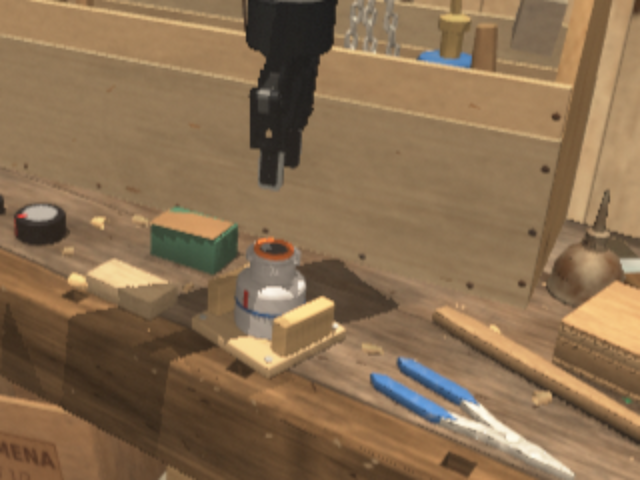

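The grasp failed: the lid is still at its place, scene pixel (270,261), and the jaws are empty at (272,185) of the crop. I'll find out why, measuring where the fingertips and the lid really stand.

```bash
python3 - <<'E'
from h import *
s=st();print(ctrl.tcp_to_tips)
im,d=optics.grab_frame("scene");P=cloud(cam("scene"),d)
m=(np.hypot(P[...,0]-490,P[...,1]+148)<75)&(P[...,2]>115)
q=P[m];print(len(q),"lowest",q[np.argsort(q[:,2])[:8]].round(0).tolist())
for z in range(120,200,8):
    k=q[(q[:,2]>=z)&(q[:,2]<z+8)]
    if len(k):print(z,k.min(0).round(),k.max(0).round())
im,d=optics.grab_frame("top");P=cloud(cam("top"),d);print(circ(P,cam("top"),28,(504,178)))
z=np.load("pics/lid4.npz");im=z["im"].copy();K,R,t=z["K"],z["R"],z["t"]
h=np.load("pics/held.npz");c=(h["K"],h["R"],h["t"]);
try: print("held view lid",circ(cloud(c,h["d"]),c,28,(504,178)))
except Exception as e: print(e)
cv2.imwrite("pics/hv.png",cv2.cvtColor(h["im"],cv2.COLOR_RGB2BGR))
E
```

```text
t13.4 pos [ 489.94 -147.69  165.01] F [-0.18  0.06  0.07] M [-0.006  0.001  0.061] w49.9 g0.0
25.0
8878 lowest [[459.0, -146.0, 170.0], [518.0, -148.0, 170.0], [516.0, -145.0, 170.0], [459.0, -157.0, 171.0], [463.0, -163.0, 171.0], [461.0, -160.0, 171.0], [514.0, -139.0, 171.0], [457.0, -150.0, 171.0]]
168 [ 457. -164.  170.] [ 518. -139.  176.]
176 [ 450. -166.  176.] [ 523. -140.  184.]
184 [ 449. -166.  184.] [ 523. -139.  192.]
192 [ 449. -165.  192.] [ 521. -140.  200.]
(array([502.18112479, 177.09589684]), np.float64(28.813459590583562), np.float64(26.960102690144208))
held view lid (array([504.26973027, 178.71140571]), np.float64(29.371359939941737), np.float64(27.327379483588206))
```

View pics/hv.png

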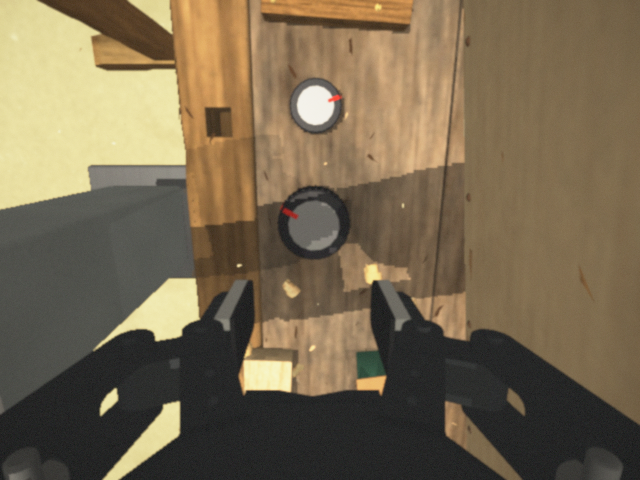

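In the wrist view the lid, at (314,222), is untouched and the pads are at (240,300)/(385,300). The scene depth puts the fingertips 5 mm above the TCP, about 30 mm further back than `tcp_to_tips` = 25 says, so the jaws closed above the lid. I'll confirm this with the wrist depth at several openings before I rely on it.

```bash
python3 - <<'E'
from h import *
T=optics.camera_params("wrist")["T_tool_cam"];K=optics.camera_params("wrist")["mtx"]
for w in(50,61,85):
    ctrl.gripper_to(w,force=50);s=sensors.read_state()
    im,d=optics.grab_frame("wrist");p=cloud((K,np.eye(3),np.zeros(3)),d)@T[:3,:3].T+T[:3,3]
    m=(abs(p[...,0])<14)&(abs(p[...,1])<60)&(abs(p[...,1])>10)&(p[...,2]<50)&(p[...,2]>-60);q=p[m]
    im2,d2=optics.grab_frame("scene");P=cloud(cam("scene"),d2);k=(P-s["eef_pos"])@s["eef_rot"];mm=(abs(k[...,0])<14)&(abs(k[...,1])<60)&(k[...,2]<50)&(k[...,2]>-60)
    print(w,round(s["grip_width"],1),"wrist tip z",np.sort(q[:,2])[-5:].round(1),"x",q[:,0].min().round(1),q[:,0].max().round(1),"scene tip z",np.sort(k[mm][:,2])[-5:].round(1), "tip y wrist",q[q[:,2]>q[:,2].max()-4][:,1].round(0)[[0,-1]])
print(s["t"])
E
```

```text
50 49.3 wrist tip z [-5.5 -5.5 -5.5 -4.8 -4.2] x -12.7 14.0 scene tip z [-6.1 -6.  -5.7 -5.6 -5.5] tip y wrist [-25.  26.]
61 61.0 wrist tip z [-7.7 -7.6 -7.5 -7.5 -7.4] x -12.1 14.0 scene tip z [-8.5 -8.4 -8.4 -8.1 -7.9] tip y wrist [-36. -30.]
85 84.9 wrist tip z [-15.2 -15.1 -15.  -15.  -14.9] x -11.6 14.0 scene tip z [-15.7 -15.6 -15.5 -15.2 -14.6] tip y wrist [-42.  43.]
14.5833
```

Both cameras agree: the tips are at tool z ≈ −8 mm at 61 mm opening and −15 mm fully open. I'll regrasp with the TCP at z = −4, which puts the tips about 4 mm above the bench.

```bash
python3 - <<'E'
from h import *
ctrl.move_ptp([*L,110],down(Y0));ctrl.move_l([*L,40],vel=150);ctrl.hold(.2);st()
print(ctrl.move_l([*L,-4],vel=50,threshold=6));st()
ctrl.gripper_to(45,force=50);s=st("grip")
if s["grip_width"]>55:
    ctrl.move_l([*L,2],vel=30);ctrl.hold(.2);st("lift")
    ctrl.move_l([*L,150],vel=150)
    ctrl.move_ptp([*C,135],down(Y1));ctrl.hold(.3);s=st("above");print(s["q"])
im,d=optics.grab_frame("scene");cv2.imwrite("pics/above2.png",cv2.resize(im[150:390,250:570,::-1],(640,480)));P=cloud(cam("scene"),d)
m=(np.hypot(P[...,0]-490,P[...,1]+148)<40)&(P[...,2]>115);print("lowest",np.sort(P[m][:,2])[:5])
h=cv2.cvtColor(im,cv2.COLOR_RGB2HSV).astype(int);r=m&((h[...,0]<5)|(h[...,0]>172))&(h[...,1]>140)&(h[...,2]>60);print("red",P[r].mean(0) if r.any() else 0,r.sum())
E
```

```text
t16.8 pos [505.03 178.21  41.42] F [-0.09 -0.5   0.82] M [-0.04  -0.022 -0.025] w85.2 g0.0
False
 t17.8 pos [504.1  178.17  -3.69] F [ 0.74 -0.43  1.09] M [-0.017  0.001 -0.012] w85.5 g0.0
grip t18.2 pos [504.05 178.2   -3.01] F [-1.07 -0.53  4.39] M [-0.027  0.382  0.049] w58.1 g53.3
lift t18.7 pos [503.41 178.05   1.7 ] F [-0.28  0.12 -2.92] M [ 0.028 -0.02   0.012] w58.2 g53.8
above t21.4 pos [ 490.05 -147.53  135.07] F [ 0.03  0.1  -2.56] M [0.006 0.002 0.07 ] w58.2 g53.8
[-4.61742258e-01  1.71862434e-01  1.78787435e+00  1.33076315e-04
  1.18170669e+00 -6.98875315e-01]
lowest [137.27029693 137.27486005 137.44003237 137.63546907 137.64361438]
red [ 460.30535654 -138.39646386  151.12369264] 9
```

View pics/above2.png

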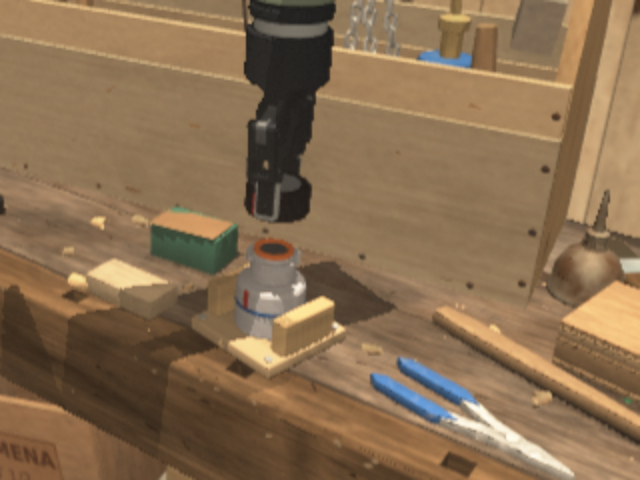

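The lid is gripped at width 58 and hangs level over the canister at crop (280,195). Its red line is at about 162°, which agrees with the canister's. I lower it gently now, with a force stop and side-force nulling.

```bash
cat >> h.py <<'E'
def rd(n=4):
    F=[];M=[]
    for _ in range(n):
        ctrl.hold(.03);s=sensors.read_state();F.append(s["force"]);M.append(s["wrist_torque"])
    return np.mean(F,0),np.mean(M,0),s
E
python3 - <<'E'
from h import *
ctrl.move_l([*C,104],rot=down(Y1),vel=80);ctrl.hold(.2);F0,M0,s=rd(6);print("base",F0.round(2),M0.round(3),s["eef_pos"].round(2))
np.save("base.npy",np.r_[F0,M0])
print(ctrl.move_l([*C,71],vel=18,threshold=5));F,M,s=rd();print("dF",(F-F0).round(2),"dM",(M-M0).round(3),s["eef_pos"].round(2),s["t"])
E
```

```text
base [ 0.3  -0.09 -2.28] [0.008 0.004 0.004] [ 489.98 -148.49  104.36]
True
dF [ 0.43 -0.13  7.59] dM [-0.043 -0.051 -0.022] [ 489.69 -148.34   74.45] 23.975
```

The lid is down on the seal, at TCP 74.45 against 74 expected, with side force of only about 0.4 N. I now screw clockwise in small steps, nulling side forces and keeping light pressure, and read the torque with the hand stopped.

```bash
cat > turn.py <<'E'
from h import *
import sys
maxdeg,step,stop=map(float,sys.argv[1:4]); B=np.load("base.npy")
try: p,a=(lambda z:(z[:3],z[3]))(np.load("tgt.npy"))
except FileNotFoundError: p,a=sensors.read_state()["eef_pos"].copy()+[0,0,.15],0.
a0=a
while a-a0<maxdeg-1e-6:
    a+=step; ctrl.move_l(p,rot=down(Y1-np.radians(a)),vel=20)
    F,M,s=rd(5); f=F-B[:3]; T=M[2]-B[5]
    print("a%.0f t%.1f dF"%(a,s["t"]),f.round(1),"T%.3f"%T,"z%.2f"%s["eef_pos"][2],"err",(s["eef_pos"]-p).round(2),"w%.1f"%s["grip_width"])
    p=p+np.clip([.06*f[0],.06*f[1],.05*(f[2]-3)],-.5,.5)
    np.save("tgt.npy",np.r_[p,a])
    if T>stop or abs(f).max()>20: break
E
python3 turn.py 24 6 0.12
```

```text
a6 t24.4 dF [0.7 0.3 3.7] T-0.011 z74.77 err [ 0.37 -0.19  0.17] w57.9
a12 t24.8 dF [ 0.1 -0.2  4.9] T-0.055 z74.69 err [ 0.   -0.01  0.05] w58.1
a18 t25.2 dF [-0.3  0.3  4.9] T-0.063 z74.69 err [-0.1   0.06 -0.04] w58.6
a24 t25.7 dF [-0.5  0.   4.5] T-0.057 z74.72 err [-0.12  0.07 -0.1 ] w58.4
```

Rotation is clockwise by construction: the world yaw of the tool decreases. The felt drag is 0.055 N m as described, but the reported moment has a negative sign. I'll use its magnitude.

```bash
sed -i 's/T=M\[2\]-B\[5\]/T=-(M[2]-B[5])/; s/rd(5)/rd(8)/' turn.py; python3 -c "
from h import *
s=sensors.read_state();print(np.degrees(np.arctan2(s['eef_rot'][1,0],s['eef_rot'][0,0])),np.degrees(Y1),s['q'][5],s['tau'][5])"; python3 turn.py 40 4 0.11
```

```text
79.5984897711981 103.5 -0.2817834643135642 -0.05232196650467813
a28 t26.2 dF [-0.4  0.1  3.8] T0.030 z74.80 err [-0.12  0.07 -0.09] w58.1
a32 t26.7 dF [-0.1  0.2  3.3] T0.034 z74.88 err [-0.08  0.04 -0.06] w58.1
a36 t27.2 dF [-0.6  0.5  2.7] T0.043 z74.89 err [-0.08  0.02 -0.07] w58.1
a40 t27.7 dF [-0.3  0.3  2.7] T0.031 z74.92 err [-0.04  0.01 -0.02] w58.0
a44 t28.3 dF [-0.5  0.1  2.5] T0.012 z74.91 err [-0.02  0.01 -0.02] w58.1
a48 t28.8 dF [-0.1  0.   2.8] T0.018 z74.89 err [ 0.01  0.   -0.01] w58.0
a52 t29.3 dF [-0.4 -0.2  2.8] T0.034 z74.91 err [0.03 0.02 0.02] w58.3
a56 t29.8 dF [-0.   0.1  2.7] T0.021 z74.90 err [ 0.03 -0.03  0.02] w58.1
a60 t30.3 dF [-0.   0.1  3.1] T0.038 z74.86 err [-0.02  0.02 -0.  ] w58.4
a64 t30.8 dF [0.9 0.6 1. ] T0.057 z74.75 err [-0.06  0.14 -0.12] w58.3
```

```bash
sed -i 's/    a+=step;/    a+=step; p[2]-=.1*step;/' turn.py; python3 turn.py 15 3 0.125
```

```text
a67 t31.4 dF [0.2 1.5 2.6] T0.113 z74.51 err [0.02 0.12 0.04] w58.1
a70 t31.9 dF [0.1 1.7 3.5] T0.161 z74.26 err [ 0.1 -0.   0.1] w58.4
```

```bash
python3 -c "
from h import *
B=np.load('base.npy');F,M,s=rd(12);print((F-B[:3]).round(1),M[2]-B[5])"; python3 turn.py 1 1 0.2; python3 -c "
from h import *
B=np.load('base.npy');F,M,s=rd(12);print((F-B[:3]).round(1),M[2]-B[5],s['t'])"
```

```text
[0.1 1.8 4. ] -0.1407294899775063
a71 t32.8 dF [0.5 1.8 4.5] T-0.106 z74.18 err [ 0.14 -0.06  0.1 ] w57.9
[0.8 1.9 4.9] 0.11956824874846798 33.1917
```

The torque sign flipped after a 1° step. I'll check the actual yaw and joint torque before doing anything more.

```bash
python3 -c "
from h import *
B=np.load('base.npy')
for i in range(4):
    F,M,s=rd(5);print('cw',103.5-np.degrees(np.arctan2(s['eef_rot'][1,0],s['eef_rot'][0,0])),'M',(M-B[3:]).round(3),'tau',s['tau'].round(3)[3:],'q6',s['q'][5].round(4),s['eef_rot'][:,2].round(4),'w',s['grip_width'],s['grasp_force'],s['t'])
s=sensors.read_state();im,d=optics.grab_frame('scene');cv2.imwrite('pics/s3.png',cv2.resize(im[225:325,330:450,::-1],(720,600),interpolation=cv2.INTER_CUBIC))
P=cloud(cam('scene'),d);h=cv2.cvtColor(im,cv2.COLOR_RGB2HSV).astype(int);m=(np.hypot(P[...,0]-490,P[...,1]+148)<40)&(P[...,2]>76)&(P[...,2]<115)&((h[...,0]<5)|(h[...,0]>172))&(h[...,1]>140)&(h[...,2]>60);print(m.sum(),P[m].mean(0) if m.any() else 0)
"
```

```text
cw 70.99871494310938 M [ 0.311 -0.142  0.141] tau [-0.48   0.033  0.128] q6 0.5406 [ 3.e-04 -1.e-04 -1.e+00] w 58.1862645685482 54.46570313768461 33.3583
cw 70.99668827866773 M [ 0.27  -0.155  0.144] tau [-0.486  0.058  0.128] q6 0.5406 [ 3.e-04 -1.e-04 -1.e+00] w 58.13263446324512 54.46773758623749 33.525
cw 70.9979600528385 M [ 0.288 -0.172  0.134] tau [-0.491  0.083  0.128] q6 0.5406 [ 3.e-04 -1.e-04 -1.e+00] w 58.284374263095245 54.46962795685977 33.6917
cw 70.99632552308073 M [ 0.274 -0.173  0.133] tau [-0.497  0.108  0.128] q6 0.5406 [ 3.e-04 -1.e-04 -1.e+00] w 58.01105425605992 54.47265124646947 33.8583
6 [ 486.07013746 -124.59827963  105.80824961]
```

View pics/s3.png

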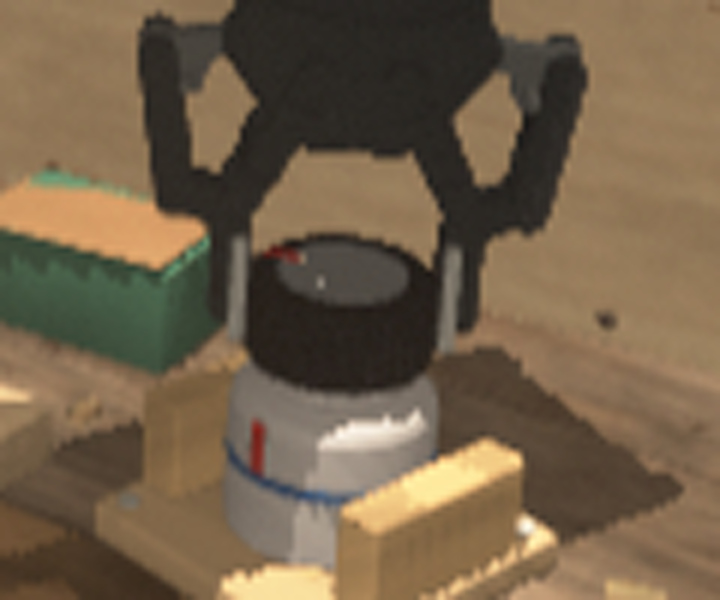

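The picture shows the lid seated level on the canister at (340,310). Its red line is now at about 100°, so it really did turn about 70° clockwise. The sign flip is stick-slip: after the larger steps the wrist rebounded slightly and friction reversed, so the magnitude is what counts (0.113 at 67°, about 0.16 at 70°, slope 0.016/°). I ease the downward press and take one more 1° step to confirm.

```bash
python3 - <<'E'
from h import *
B=np.load("base.npy");z=np.load("tgt.npy");p,a=z[:3],71.
for da,dz in((0,.05),(.5,.0),(.5,.0)):
    F,M,s=rd(6);f=F-B[:3];a+=da;p=p+np.clip([.06*f[0],.06*f[1],.05*(f[2]-1.5)],-.3,.3)
    ctrl.move_l(p,rot=down(Y1-np.radians(a)),vel=10);F,M,s=rd(10)
    print(a,(F-B[:3]).round(1),"M",(M-B[3:]).round(3),"tau6 %.3f"%s["tau"][5],s["eef_pos"].round(2),s["t"])
    if abs(M[2]-B[5])>.185:break
np.save("tgt.npy",np.r_[p,a])
E
```

```text
71.0 [ 2.1 -0.4  2.6] M [-0.009 -0.337  0.108] tau6 0.128 [ 489.74 -148.02   74.27] 34.6917
71.5 [ 1.7 -1.5  0.8] M [-0.204 -0.322  0.275] tau6 0.271 [ 489.7  -147.95   74.28] 35.475
```

At 71.5° the reading is 0.275, but the change is linear at 0.28 N m per degree. That is the wrist winding up against a stuck lid, made worse by a 0.35 N m tilting moment from side loads, so it isn't the clean thread torque. I'll unwind the hand, let go so those loads relax, then regrip unloaded and feel the torque again in half-degree steps, stopping at 0.17.

```bash
python3 - <<'E'
from h import *
B=np.load("base.npy");z=np.load("tgt.npy");p=sensors.read_state()["eef_pos"].copy();a=70.6
ctrl.move_l(p,rot=down(Y1-np.radians(a)),vel=10);F,M,s=rd(5);print("unwound",(F-B[:3]).round(1),(M-B[3:]).round(3))
ctrl.gripper_to(68);F0,M0,s=rd(8);print("open",F0.round(1),M0.round(3),s["eef_pos"].round(2),s["t"])
ctrl.gripper_to(45,force=30);F,M,s=rd(6);print("grip",(F-F0).round(1),(M-M0).round(3),s["eef_pos"].round(2),s["grip_width"],s["t"])
for i in range(5):
    f=F-F0;a+=.5;p=p+np.clip([.06*f[0],.06*f[1],.05*(f[2]-1)],-.2,.2)
    ctrl.move_l(p,rot=down(Y1-np.radians(a)),vel=10);F,M,s=rd(8)
    print(a,(F-F0).round(1),"M",(M-M0).round(3),"tau6 %.3f"%s["tau"][5],s["eef_pos"].round(2),"t%.1f"%s["t"])
    if M[2]-M0[2]>.15:break
np.save("tgt.npy",np.r_[p,a]);np.save("base2.npy",np.r_[F0,M0])
E
```

```text
unwound [ 1.3 -1.8  1.3] [-0.188 -0.292  0.071]
open [ 0.2 -0.  -0.2] [-0.014  0.003  0.002] [ 489.61 -147.86   74.29] 36.4167
grip [-1.8  0.2  4. ] [ 0.103  0.224 -0.044] [ 489.8  -148.01   74.62] 58.913530542905924 36.85
71.1 [-1.1  0.7  4.8] M [0.104 0.145 0.105] tau6 0.117 [ 489.78 -147.98   74.59] t37.4
71.6 [1.1 0.5 2.8] M [ 0.068 -0.152  0.26 ] tau6 0.263 [ 489.78 -147.99   74.66] t37.9
```

The stuck-lid windup repeats from zero torque, so the lid isn't slipping and is firmly held. The readings taken after the turning steps match the description in drag (0.055), slope (0.016/°) and level (about 0.16–0.17), so it is snug and I turn no further. I unwind the hand, release, retreat and check.

```bash
python3 - <<'E'
from h import *
p=sensors.read_state()["eef_pos"].copy();B=np.load("base2.npy")
ctrl.move_l(p,rot=down(Y1-np.radians(70.75)),vel=10);F,M,s=rd(5);print((F-B[:3]).round(1),(M-B[3:]).round(3))
ctrl.gripper_to(85);st("open")
print(ctrl.move_l([*p[:2],125],vel=60,threshold=10))
ctrl.move_l([440,-130,235],rot=down(Y0),vel=200);ctrl.hold(.2)
im,d,c=snap("end");P=cloud(c,d)
print("lid end",circ(P,c,105,(490,-148)))
m=(np.hypot(P[...,0]-490,P[...,1]+148)<24)&(P[...,2]>98)&(P[...,2]<114);q=P[m];A=np.c_[q[:,:2]-q[:,:2].mean(0),np.ones(len(q))];k=np.linalg.lstsq(A,q[:,2],rcond=None)[0];print("tilt",k[:2],"ztop",k[2])
h=cv2.cvtColor(im,cv2.COLOR_RGB2HSV).astype(int);r=m&((h[...,0]<5)|(h[...,0]>172))&(h[...,1]>140)&(h[...,2]>60);print("red",P[r].mean(0) if r.any() else 0)
i2,_=optics.grab_frame("scene");w=cv2.resize(im[150:390,220:540],(400,300));v=cv2.resize(i2[225:345,320:480],(400,300));cv2.imwrite("pics/end.png",np.hstack([w,v])[:,:,::-1]);print(sensors.read_state()["t"])
E
```

```text
[0.2 0.6 2.9] [ 0.068 -0.117 -0.005]
open t38.7 pos [ 489.39 -147.87   74.29] F [1.23 0.89 0.29] M [-0.021 -0.021 -0.032] w85.2 g0.0
False
lid end (array([ 489.29382083, -147.02016976]), np.float64(29.512880887598108), np.float64(104.59580645622577))
tilt [-0.00229999  0.00331801] ztop 104.7500872302655
red [ 488.04060621 -127.97130874  105.21674864]
41.125
```

View pics/end.png

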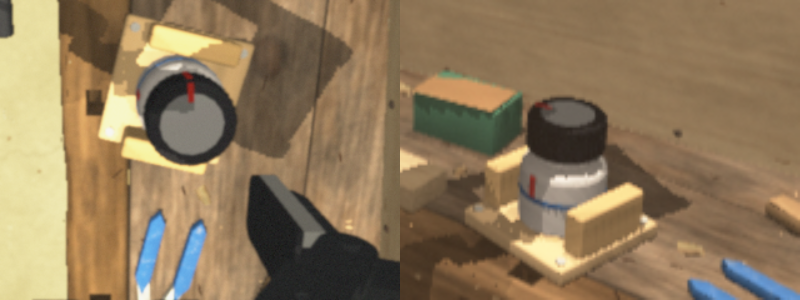

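The lid is level (tilt 0.004 rad), centred within about 1 mm, and turned about 71° clockwise, with its red line in the left crop at (190,85). Nothing around it has moved. Handing in.

```bash
python3 -c "
from plant import ctrl
print(ctrl.finish_job())"
```

```text
the job is handed in; nothing more can be done
None
```

I put the lid on the canister, screwed it about 71° clockwise and handed the job in at about 41 s: it sits level and centred, bystanders look undisturbed, and I judged it snug at about 0.16–0.17 N m, though later regrip readings reached 0.26–0.275, which I took as wrist windup, and I could not measure the clamp force itself.

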